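# Turn the reference glass out onto its cover

## Robot

A 6-joint arm with a two-finger parallel gripper is mounted at the origin on the work surface. World frame = base frame: x ahead of the robot, y to its left, z up, the work surface at z = 0. Lengths are in m, angles in rad, forces in N, time in s.
With the tool pointing down it reaches from about 0.15 to 0.775 m from the base axis. Payload 6.1 kg.
Tool frame: the origin (TCP) lies at the centre of the arm's flange, where the gripper is bolted on; the fingertips stand 173 mm ahead of it and the grasp point (between the pads) lies 155 mm ahead of it; z points along the fingers, y is the line along which they close (so a half turn about z gives the same grasp; the last joint's range is limited). The gripper opens to 85 mm and grips with 20 to 120 N. Pads are 22 mm wide; open, the fingers measure 114 mm over their backs; the gripper's body (76 mm by 85 mm) begins 54 mm behind the grasp point. The pads swing forward as they close: fully open they stand 13 mm farther back than shut.
Start: joints at [1.109, 0.126, -0.04, 1.405, 0, 1.571], TCP at [0.234, 0.47, 0.405] pointing down, gripper open.
Joint ranges: [-2.72, 2.72], [-0.95, 1.95], [-1.27, 1.35], [-1.78, 2.02], [-1.46, 1.47], [-3.14, 3.14]. Speed limits (rad/s): [2.39, 2.39, 3.01, 3.14, 3.14, 3.14].

## Interface

Orientations are given as a rotation vector (axis times angle).
In Python, from rig import arm, capture, close_job, search_frame, cut_out gives the robot as it stands. The module is installed in compiled form; this text tells all that it offers.
- The arm moves only by the tool step_arm, never from a script. Its arguments are lists of equal length, an entry for each row: "slide": the shift along the tool's x, y, z in mm, a list of three; "angular": the turn, a rotation vector about the tool's x, y, z in degrees, a list of three; "jaw": the closure, from 0 (fully open) to 1 (shut). In form: {"slide": [[tx, ty, tz], ...], "angular": [[ax, ay, az], ...], "jaw": [jaw, ...]}. A call has 1 to 12 rows; each row is the pose to reach, as a shift and turn from the pose commanded when the call began, along the tool's axes at that moment; what a row does not reach only later rows make up. A row lasts 1/12 s, in which the tool goes at most 41.7 mm and 7.16 degrees, less where a joint would pass 70% of its speed; a pose out of reach is approached as far as the arm can. A call with a gripper value outside its range is refused whole. The fingers move at their own pace and stop on an object; "squeeze" is the grip in N (left out, the last holds). Time passes only in rows, so rows that repeat a pose let the fingers close. It gives the time, the measured TCP pose, the force, the opening and the grip force at its end, in the units of the state.
- arm.get_obs(): the state, without advancing time (a new reading comes with each control period).
- capture(name): name is "side" or "top"; returns a dict with "img" (384x512x3 uint8, red, green, blue), "fx", "fy", "cx", "cy" (pixels), "xyz" and "attitude" of the camera in the world. Camera axes: x right, y down, z forward; pixel columns grow to the right and rows downward; lengths in m; the calibration is good to about 2 mm. A picture is of the moment at which its call begins. There is no depth.
- close_job(): hands the job in; it is judged then, once.
Trained networks look in the newest picture that a camera, given by its name, has taken for a name from the list of things; names that differ only in an ending like _2 or _b are one class to them, and where a whole thing is asked for, a point or a joint stands for the part that bears it (a point fixed in the world has none). Each returns a list of dicts, best first, with "p" (0 to 1); they miss things now and then, are a little off and sometimes report something else, mostly with a low value. They report only what shows in the picture. A call takes as long as a camera call. They do not tell look-alikes from the thing itself.
- search_frame(name, camera): "xy" ([column, row] in pixels, amid what is visible of it).
- cut_out(name, camera): "region" (384x512 bool, what is visible of it) and "xy" ([column, row] in pixels, amid what is visible of it).
The state is a dict: "clock": time; "joint_pos": joint angles; "joint_velocities": joint speeds; "joint_efforts": joint torques, N m; "ee_pos": TCP position; "eef_rot": TCP orientation; "force": force on the tool from outside, world axes, zero at the start; "wrist_torque": the same for the moment, N m; "grip_width": opening from 0.0 (shut) to 1.0 (fully open); "grasp_force": force on a finger pad.
Only numpy, scipy, OpenCV 4.12 (cv2) and the standard library are available. Lean on these libraries where they do the work, as an engineer would, in place of code of your own. Each camera call takes 0.05 s, during which the arm holds its last target. There are 200 camera calls.

## Task

The photometer's reference glass lies in the white block that has the loose metal cover on it. Without touching the glass with the gripper, hold the cover against the block, turn both upside down together onto the bed of the sloping steel tray, then lift the block away so that the glass is left lying on its upturned cover in the tray. Put the emptied block down, standing or lying, on the tray's flat apron, beside the slope on the robot's side.

Things in the scene. Friction and masses are not known exactly. Their poses are not given: they have to be found in the camera images.
- block: White block 100 x 62 x 28 mm (x, y, z), 0.2 kg. Origin: centre of the face opposite the well (round, 45 wide, 13 deep, in the z=28 face). Starts on a grey stand with the tray's 45 degree bed and lip: x points down the slope (lower end x=+50 on the lip), z up out of it. The upper 45 mm of block and cover overhang in free air: pinch both there (38 mm thick), fingers pointing along +x.
- cover: Loose aluminium cover 100 x 54 x 10 mm (x, y, z), 0.07 kg, lying on the block's well face, axes and centre alike. Origin: centre of its underside, which has a pan 50 x 48 mm, 5 deep, that takes the glass once upside down. 4 mm narrower than the block on each side, so fingers on the block's 62 mm sides miss it. A spare cover lies flat at the far edge; an uncovered spare block is on another stand.
- glass: Reference glass: metal-rimmed disc 40 mm in diameter, 12 mm thick, 0.04 kg, loose in the block's well under the cover (shifts up to 6 mm when turned over). Origin: centre of its underside, z along its axis. The fingers must not touch it.
- tray: Fixed steel tray 150 mm wide (y). Origin on the bench, z up, x where the slope falls (to the robot's left). 45 degree bed: 55 mm up from its corner with the lip at x=30, z=80 mm; 8 mm side walls; open air above, behind. Lip square to the bed, 48 high, 5 thick. Turned over, cover then block lie on the bed, lower ends on the lip, upper 45 mm overhanging. Apron: 6 mm plate, x -100 to 0, y 75 to 225.
There are look-alikes about, which are no part of the job. Leave any blue or red look-alike of the cover alone.

How it is judged:
On the way, in this order (a step that is already met when the one before it is completed fails the run):
1. block and cover, still together with the glass between them, are upside down over the tray (angle between each of block, cover's own z axis and vertical above 2.1 rad and z of cover in the frame of block between 0.022 and 0.034 m and x of cover in the frame of block between -0.015 and 0.015 m and y of cover in the frame of block between -0.015 and 0.015 m and x of glass in the frame of cover between -0.015 and 0.015 m and y of glass in the frame of cover between -0.015 and 0.015 m and horizontal distance between block and tray below 0.15 m), for 0.2 s.
2. the block is lifted clear; the upturned cover lies in the tray with the glass on it (distance between block and cover above 0.07 m and angle between cover's own z axis and vertical above 2.15 rad and angle between the y axis of cover and the y axis of tray, either way round below 0.26 rad and x of cover in the frame of tray between -0.01828 and 0.02172 m and y of cover in the frame of tray between -0.048 and 0.048 m and z of cover in the frame of tray between 0.10243 and 0.14243 m and x of glass in the frame of cover between -0.015 and 0.015 m and y of glass in the frame of cover between -0.015 and 0.015 m and z of glass in the frame of cover between -0.011 and -0.003 m), for 0.2 s.
At the end, for the whole second after the job is handed in: Upturned cover on the tray bed with its lower end at the lip (within 20 mm; 48 mm sideways; 15 degrees), glass in its pan (within 15 mm), emptied block resting on the apron, its origin at x -130 to 30, y 80 to 240 mm from the tray's, below 75 mm; all at rest (angle between cover's own z axis and vertical above 2.15 rad and angle between the y axis of cover and the y axis of tray, either way round below 0.26 rad and x of cover in the frame of tray between -0.01828 and 0.02172 m and y of cover in the frame of tray between -0.048 and 0.048 m and z of cover in the frame of tray between 0.10243 and 0.14243 m and x of glass in the frame of cover between -0.015 and 0.015 m and y of glass in the frame of cover between -0.015 and 0.015 m and z of glass in the frame of cover between -0.011 and -0.003 m and x of block in the frame of tray between -0.13 and 0.03 m and y of block in the frame of tray between 0.08 and 0.24 m and height (world z) of block below 0.075 m and linear speed of each of block, cover, glass below 0.02 m/s); the robot touches nothing.
It fails at once if the gripper's fingers touch the glass (contact force between the fingers and glass above 0.5 N).
It also fails if it takes over 64 s, if anything falls off the work surface, if the arm or the gripper's body presses on something with over 40 N, if the wrist force passes 120 N, or if a joint passes its speed limit or range.

## Working session

There is one attempt and no reset: what is moved stays moved. The work goes in short steps, Python scripts to look and compute and a tool call to move; the robot and the scene stay as the last step left them, time stands still between calls to the robot, and variables do not carry over. Pictures are saved under pics/ and viewed, at most 11 in all, crops included, and the job is handed in when it is done.

Besides the shell and the picture viewer there is one more tool, called by a JSON object that holds its "api" and its "payload", one argument or row to a line. step_arm: Moves the arm, as the interface text tells. Its arguments: {"type":"object","properties":{"slide":{"type":"array","items":{"type":"array","items":{"type":"number"}}},"angular":{"type":"array","items":{"type":"array","items":{"type":"number"}}},"jaw":{"type":"array","items":{"type":"number"}},"squeeze":{"type":"number"}},"required":["slide","angular","jaw"]}

```bash
mkdir -p pics
cat > h.py <<'E'
import numpy as np, cv2
from scipy.spatial.transform import Rotation as R
from rig import arm, capture, search_frame, cut_out
def rot(a):
    a=np.array(a,float)
    return a if a.shape==(3,3) else R.from_rotvec(a).as_matrix()
def proj(c,P):
    q=(np.atleast_2d(P)-c["xyz"])@rot(c["attitude"])
    return np.c_[q[:,0]/q[:,2]*c["fx"]+c["cx"],q[:,1]/q[:,2]*c["fy"]+c["cy"]]
def ray(c,uv):
    d=np.array([(uv[0]-c["cx"])/c["fx"],(uv[1]-c["cy"])/c["fy"],1.])
    return np.array(c["xyz"]),rot(c["attitude"])@d
def onz(c,uv,z):
    o,d=ray(c,uv); return o+d*(z-o[2])/d[2]
E
python3 - <<'E'
from h import *
for n in("side","top"):
    c=capture(n); cv2.imwrite(f"pics/{n}0.png",cv2.resize(c["img"][:,:,::-1],(800,600),interpolation=cv2.INTER_CUBIC))
    print(n,c["fx"],c["fy"],c["cx"],c["cy"],c["xyz"],c["attitude"])
    for t in("block","cover","glass","tray"):
        print(t,[(np.round(d["xy"]).tolist(),round(d["p"],2),int(d["region"].sum())) for d in cut_out(t,n)])
o=arm.get_obs();print(o)
E
```

```text
side 490.27879824882666 490.27879824882666 257.1170399322106 197.31154490475663 [-0.08996319 -0.95166676  0.78023149] [-2.08186227  0.58549852 -0.33176933]
block [([342.0, 225.0], 0.63, 625)]
cover [([279.0, 354.0], 0.82, 1170), ([273.0, 283.0], 0.72, 807), ([405.0, 295.0], 0.7, 886), ([337.0, 318.0], 0.58, 1056), ([346.0, 216.0], 0.44, 218)]
glass []
tray [([278.0, 213.0], 0.63, 4402)]
top 462.7760213794273 462.7760213794273 264.30482712731634 181.92819554866114 [ 0.25763478 -0.05798077  1.22875388] [-2.1664627   2.10207159 -0.21469954]
block [([371.0, 155.0], 0.52, 320)]
cover [([394.0, 200.0], 0.96, 736), ([353.0, 143.0], 0.93, 861), ([399.0, 259.0], 0.78, 846), ([332.0, 218.0], 0.7, 786), ([399.0, 139.0], 0.64, 736)]
glass []
tray [([257.0, 151.0], 0.63, 6021)]
{'clock': 0.5, 'joint_pos': array([ 1.10899429e+00,  1.25835642e-01, -3.96462485e-02,  1.40540598e+00,
       -3.17321575e-05,  1.57081606e+00]), 'joint_velocities': array([-9.79584255e-05, -2.31686995e-06,  1.50948525e-03,  7.91168419e-04,
        1.20683190e-03,  3.77436831e-04]), 'joint_efforts': array([-1.18863927e-04, -4.35290480e+01,  3.52822995e+01,  2.04466094e-03,
       -1.06510299e-04,  6.53605383e-06]), 'ee_pos': array([0.2339147 , 0.46998723, 0.40465462]), 'eef_rot': array([ 7.18996213e-01,  3.05819986e+00, -1.51383596e-04]), 'force': array([-0.19547277,  0.01790209,  0.03530748]), 'wrist_torque': array([-0.0072526 , -0.01564888, -0.00914683]), 'grasp_force': 0.0, 'grip_width': 0.9995968158180063}
```

View pics/side0.png

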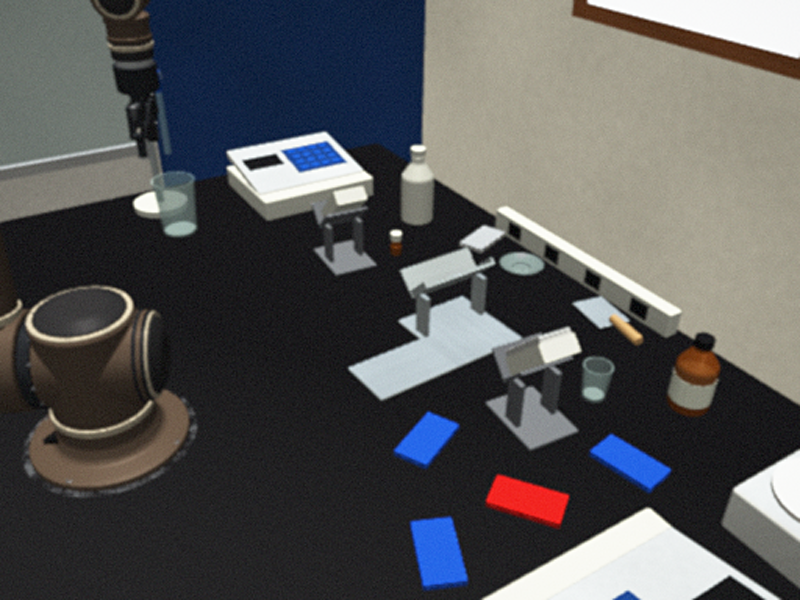

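View pics/top0.png

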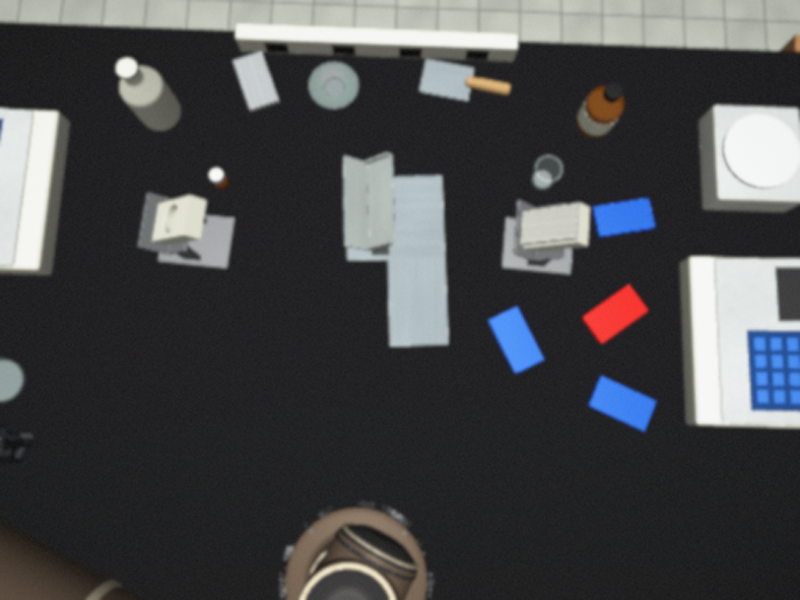

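Covered block: right stand, top (547,228) and side (540,350) in the 800 px views. The other block-like candidates are the open spare block on the left stand, top (180,218), the spare cover, top (255,80), and the blue and red plates. I choose the right stand because its well face is covered. Next is a close crop to check this.

Run:
```python
from h import *
ims=[]
for n,(a,b,w,h) in {"side":(225,140,160,150),"top":(205,85,185,145)}.items():
    c=capture(n); np.save(f"{n}.npy",c,allow_pickle=True)
    ims.append(cv2.resize(c["img"][b:b+h,a:a+w,::-1],None,fx=400/w*1.0,fy=400/w,interpolation=cv2.INTER_CUBIC))
    for t in("block","cover","tray"):
        for d in cut_out(t,n):
            r=d["region"]; cs,_=cv2.findContours(r.astype(np.uint8),0,2); k=max(cs,key=cv2.contourArea)
            if a<d["xy"][0]<a+w and b<d["xy"][1]<b+h: print(n,t,round(d["p"],2),cv2.approxPolyDP(k,2.5,True)[:,0].tolist())
H=max(i.shape[0] for i in ims)
ims=[cv2.copyMakeBorder(i,0,H-i.shape[0],0,0,0) for i in ims]
cv2.imwrite("pics/crop1.png",np.hstack(ims)); print(H)
```

```text
side block 0.68 [[368, 215], [326, 228], [327, 239], [369, 225]]
side cover 0.74 [[275, 263], [252, 289], [270, 299], [293, 275], [291, 270]]
side cover 0.44 [[365, 210], [324, 224], [324, 227], [363, 214]]
top block 0.78 [[376, 132], [372, 131], [368, 153], [338, 158], [374, 156]]
top cover 0.85 [[314, 206], [331, 236], [346, 227], [331, 197]]
top cover 0.68 [[370, 131], [335, 135], [333, 155], [368, 152]]
top tray 0.76 [[220, 100], [221, 162], [223, 166], [248, 166], [250, 220], [285, 219], [282, 113], [253, 112], [249, 97], [234, 102]]
375
```

View pics/crop1.png

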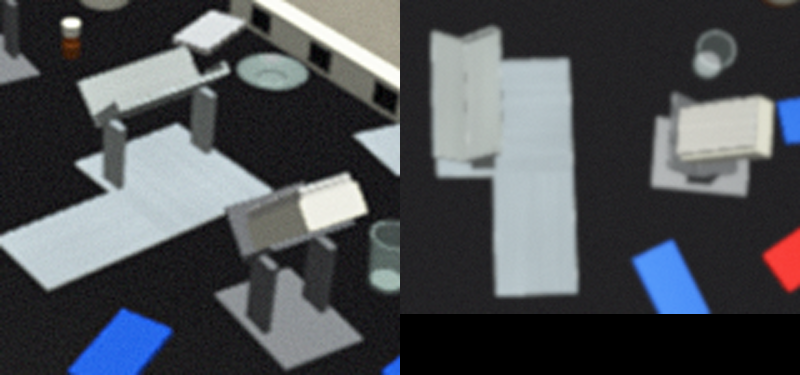

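The crop shows the right stand's block with its metal cover on, the overhanging end pointing right, top about (372,143). The tray's lip is on the left, at column 220, and its apron is at (268,190). So the choice stands. Next I fit the poses.

```bash
cat > geo.py <<'E'
from h import *
from scipy.optimize import least_squares
C={n:np.load(n+".npy",allow_pickle=True).item() for n in("side","top")}
B0=np.array([[.70711,0,.70711],[0,1,0],[-.70711,0,.70711]])   # block axes in stand frame (cols)
def frame(p): # x,y,yaw,(z)
    return np.array([p[0],p[1],p[3] if len(p)>3 else 0]),R.from_euler("z",np.pi/2+p[2]).as_matrix()
E
python3 - <<'E'
from geo import *
T=[("top",(67.5,-75,110.4),(219.3,98.9)),("top",(67.5,75,110.4),(220.3,157.6)),("top",(0,225,6),(249.4,221.9)),("top",(-100,225,6),(286.9,220)),
("side",(0,225,6),(223.4,235.5)),("side",(-100,225,6),(245.1,254.1)),("side",(-100,-75,6),(332.8,214.4)),("top",(-100,-75,6),(283.6,111.8))]
S=[("top",(-50,-27,38),(370.1,129.9)),("top",(-50,27,38),(370,154)),("top",(50,-27,38),(333.6,133.6)),("top",(50,27,38),(334,157)),("top",(-50,-31,0),(376.1,131.3)),("top",(-50,31,0),(376.6,156.7)),
("side",(-50,27,38),(344,222)),("side",(-50,-27,38),(365,210.8)),("side",(-50,-31,0),(372.2,224)),("side",(-50,31,0),(349,234))]
def fit(L,p0,blk):
    def f(p,raw=False):
        t,M=frame(p); r=[]
        for n,P,uv in L:
            P=np.array(P)/1e3
            if blk: P=B0@P+[-.00536,0,.11536]
            r.append(proj(C[n],t+M@P)[0]-uv)
        return np.array(r) if raw else np.ravel(r)
    s=least_squares(f,p0,loss="soft_l1"); print(np.round(s.x,4)); print(np.round(f(s.x,True),1).tolist()); return s.x
t=fit(T,[.5,0,0],0); t2=fit(T,[.5,0,0,0],0)
s=fit(S,[.5,-.2,0],1); s2=fit(S,[.5,-.2,0,0],1)
np.save("fit.npy",[t2*0+np.r_[t,0],np.r_[s,0]])
E
```

```text
[ 0.601  -0.0278  0.062 ]
[[-0.1, 0.9], [-0.1, -0.2], [0.2, -0.8], [0.4, -0.1], [-0.5, -1.0], [-0.7, 0.7], [1.7, 0.9], [-0.9, -0.1]]
[ 0.6006 -0.028   0.0622  0.0014]
[[-0.0, 0.8], [-0.1, -0.2], [0.3, -0.7], [0.5, -0.0], [-0.6, -1.3], [-0.7, 0.4], [1.7, 0.5], [-0.8, -0.2]]
[ 0.5576 -0.3057 -0.0459]
[[-0.6, 0.3], [-1.2, -1.7], [1.1, 2.6], [-0.3, -0.0], [1.8, 1.4], [0.5, 0.8], [0.9, -6.6], [-0.5, -2.1], [0.1, 0.4], [0.8, -1.5]]
[ 0.5591 -0.3055 -0.0388 -0.0049]
[[-1.2, 0.2], [-1.7, -1.9], [0.6, 2.7], [-0.6, 0.0], [1.1, 1.3], [0.0, 0.5], [1.2, -5.0], [-0.3, -0.6], [0.3, 1.9], [1.2, 0.1]]
```

```bash
cat > ov.py <<'E'
from geo import *
def wire(c,t,M,lo,hi,img,org,s,col):
    P=np.array([[x,y,z] for x in(lo[0],hi[0]) for y in(lo[1],hi[1]) for z in(lo[2],hi[2])])/1e3
    q=(proj(c,t+P@M.T)+.5-org)*s
    for i in range(8):
        for j in range(i):
            if bin(i^j).count("1")==1: cv2.line(img,tuple(int(v*16) for v in q[i]),tuple(int(v*16) for v in q[j]),col,1,cv2.LINE_AA,4)
def crop(n,uv,w,h,s,c=None):
    c=c or C[n]; o=np.array([uv[0]-w//2,uv[1]-h//2])
    return cv2.resize(c["img"][o[1]:o[1]+h,o[0]:o[0]+w,::-1],None,fx=s,fy=s,interpolation=cv2.INTER_CUBIC),o
E
python3 - <<'E'
from ov import *
t,s=np.load("fit.npy"); out=[]
ts,Ms=frame(s); tb=ts+Ms@[-.00536,0,.11536]; Mb=Ms@B0
for n,uv in(("side",(345,230)),("top",(355,148))):
    a,o=crop(n,uv,66,66,6); b=a.copy()
    wire(C[n],tb,Mb,(-50,-31,0),(50,31,28),b,o,6,(0,0,255)); wire(C[n],tb,Mb,(-50,-27,28),(50,27,38),b,o,6,(0,255,0))
    out.append(np.vstack([cv2.resize(a,(297,297)),cv2.resize(b,(297,297))]) if 0 else b)
cv2.imwrite("pics/ov1.png",np.hstack(out))
E
```

```text
(no output)
```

View pics/ov1.png

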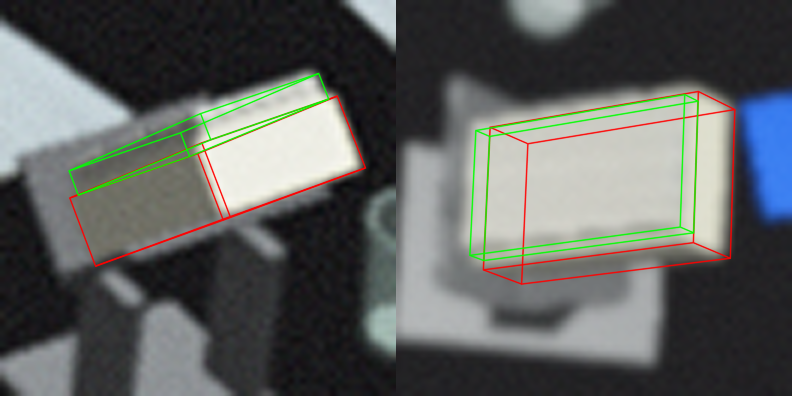

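```bash
cat > plan.py <<'E'
from geo import *
tray=np.array([.6008,-.0279,.062,0]); stand=np.array([.559,-.3055,-.06,-.002])
Bt=np.array([[0,0,1],[1,0,0],[0,1,0]],float)
def wr(d,M,th):  # phi, psi, j6
    l=R.from_euler("z",-th).apply(d); psi=np.arcsin(l[1]); phi=np.arctan2(-l[2],l[0])
    W=R.from_euler("z",th)*R.from_euler("y",phi)*R.from_euler("z",psi)
    A=Bt.T@W.inv().as_matrix()@M
    return np.array([phi,psi,np.arctan2(A[1,0],A[0,0])+np.pi/2])
def blk_stand():
    t,M=frame(stand); return t+M@[-.00536,0,.11536],M@B0
def blk_tray():  # upside-down block pose on tray
    t,M=frame(tray); B=B0@np.diag([1,-1,-1]); return t+M@[.03-.03536+.02687,0,.08+.03536+.02687],M@B
def tool(b,x,y,z,s=1,side=False): # grasp at block (x,y,z) mm, tool y along s*block z (or block y)
    t,M=b; X,Y,Z=M.T; yy=s*(Y if side else Z)
    Mt=np.c_[np.cross(yy,X),yy,X]; return t+M@(np.array([x,y,z])/1e3)-.155*X,Mt
def delta(p,M,o=None):
    o=o or arm.get_obs(); Mc=rot(o["eef_rot"])
    return np.round(Mc.T@(p-o["ee_pos"])*1e3,1),np.round(np.degrees(R.from_matrix(Mc.T@M).as_rotvec()),1)
E
python3 - <<'E'
from plan import *
for nm,b,z,side in(("stand",blk_stand(),19,0),("tray",blk_tray(),19,0),("trayside",blk_tray(),14,1)):
  for s in(1,-1):
    p,M=tool(b,-27,0,z,s,side); w=p-.1*M[:,2]; th=np.arctan2(w[1],w[0])
    print(nm,s,np.round(p,3),np.hypot(*p[:2]).round(3),"th",th.round(2),wr(M[:,2],M,th).round(2),delta(p,M))
E
```

```text
stand 1 [ 0.552 -0.426  0.255] 0.697 th -0.74 [ 2.13  0.58 -0.85] (array([-683.7, -660.4,  149.2]), array([-44.4,   9. , -21.8]))
stand -1 [ 0.552 -0.426  0.255] 0.697 th -0.74 [2.13 0.58 2.29] (array([-683.7, -660.4,  149.2]), array([ 12.3,  60.6, 146.2]))
tray 1 [ 0.608 -0.148  0.257] 0.626 th -0.34 [1.95 0.71 2.6 ] (array([-610.6, -386.7,  147.2]), array([ 15.5,  58. , 140. ]))
tray -1 [ 0.608 -0.148  0.257] 0.626 th -0.34 [ 1.95  0.71 -0.55] (array([-610.6, -386.7,  147.2]), array([-43.9,  11.8, -28.4]))
trayside 1 [ 0.608 -0.145  0.261] 0.625 th -0.34 [1.94 0.71 1.03] (array([-608.9, -383.7,  143.7]), array([-23.5,  40.7,  56.8]))
trayside -1 [ 0.608 -0.145  0.261] 0.625 th -0.34 [1.94 0.71 4.17] (array([-608.9, -383.7,  143.7]), array([ -46.7,  -27. , -112.8]))
```

{"api": "step_arm", "payload": {
  "slide": [
    [-711,-725,78],
    [-711,-725,78],
    [-711,-725,78],
    [-711,-725,78],
    [-711,-725,78],
    [-711,-725,78],
    [-711,-725,78],
    [-711,-725,78],
    [-711,-725,78],
    [-711,-725,78],
    [-711,-725,78],
    [-711,-725,78]
  ],
  "angular": [
    [12.3,60.6,146.2],
    [12.3,60.6,146.2],
    [12.3,60.6,146.2],
    [12.3,60.6,146.2],
    [12.3,60.6,146.2],
    [12.3,60.6,146.2],
    [12.3,60.6,146.2],
    [12.3,60.6,146.2],
    [12.3,60.6,146.2],
    [12.3,60.6,146.2],
    [12.3,60.6,146.2],
    [12.3,60.6,146.2]
  ],
  "jaw": [0.2,0.2,0.2,0.2,0.2,0.2,0.2,0.2,0.2,0.2,0.2,0.2]
}}

```text
clock: 1.9
ee_pos: [0.3879, -0.0063, 0.3666]
eef_rot: [-2.107, -1.529, -0.024]
force: [0.6, 0.5, -0.3]
grip_width: 0.806
grasp_force: 0.0
```

Run:
```python
from plan import *
o=arm.get_obs(); p,M=tool(blk_stand(),-127,0,19,-1)
print(o["joint_pos"].round(2),o["ee_pos"].round(3),o["grip_width"],delta(p,M))
Mc=rot(o["eef_rot"]); j=o["joint_pos"]; print(wr(Mc[:,2],Mc,j[0]).round(2), j[1]-j[2]+j[3])
```

```text
[-0.14  0.05 -0.26  1.63  0.39  1.67] [ 0.388 -0.006  0.367] 0.8057053769092006 (array([-386.1,  264.8, -219.5]), array([ 5.7, 27.6, 66.8]))
[1.95 0.39 1.67] 1.9504960724265736
```

{"api": "step_arm", "payload": {
  "slide": [
    [-386,265,-219],
    [-386,265,-219],
    [-386,265,-219],
    [-386,265,-219],
    [-386,265,-219],
    [-386,265,-219],
    [-386,265,-219],
    [-386,265,-219],
    [-386,265,-219],
    [-386,265,-219],
    [-386,265,-219],
    [-386,265,-219]
  ],
  "angular": [
    [5.7,27.6,66.8],
    [5.7,27.6,66.8],
    [5.7,27.6,66.8],
    [5.7,27.6,66.8],
    [5.7,27.6,66.8],
    [5.7,27.6,66.8],
    [5.7,27.6,66.8],
    [5.7,27.6,66.8],
    [5.7,27.6,66.8],
    [5.7,27.6,66.8],
    [5.7,27.6,66.8],
    [5.7,27.6,66.8]
  ],
  "jaw": [0.2,0.2,0.2,0.2,0.2,0.2,0.2,0.2,0.2,0.2,0.2,0.2]
}}

```text
clock: 2.9
ee_pos: [0.5382, -0.4685, 0.3174]
eef_rot: [-2.37, 0.073, -0.049]
force: [0.0, 0.6, 0.6]
grip_width: 0.8
grasp_force: 0.0
```

Run:
```python
from plan import *
from ov import *
o=arm.get_obs(); p,M=tool(blk_stand(),-127,0,19,-1)
print(o["joint_pos"].round(2),o["ee_pos"].round(3),delta(p,M),delta(*tool(blk_stand(),-27,0,19,-1)))
out=[]
tb,Mb=blk_stand(); Mt=rot(o["eef_rot"])
for n,uv in(("side",(355,215)),("top",(375,145))):
    c=capture(n); b,of=crop(n,uv,100,100,4,c)
    wire(c,tb,Mb,(-50,-31,0),(50,31,28),b,of,4,(0,0,255)); wire(c,tb,Mb,(-50,-27,28),(50,27,38),b,of,4,(0,255,0))
    wire(c,o["ee_pos"],Mt,(-11,-34,137),(11,34,173),b,of,4,(255,255,0))
    out.append(b)
cv2.imwrite("pics/ov2.png",np.hstack(out))
```

```text
[-0.81  0.82  0.7   2.02  0.55  2.23] [ 0.538 -0.468  0.317] (array([ 11.3,  13.6, -25.2]), array([ 0.9, -0.9,  0.2])) (array([ 9.8, 12.1, 74.8]), array([ 0.9, -0.9,  0.2]))
```

View pics/ov2.png

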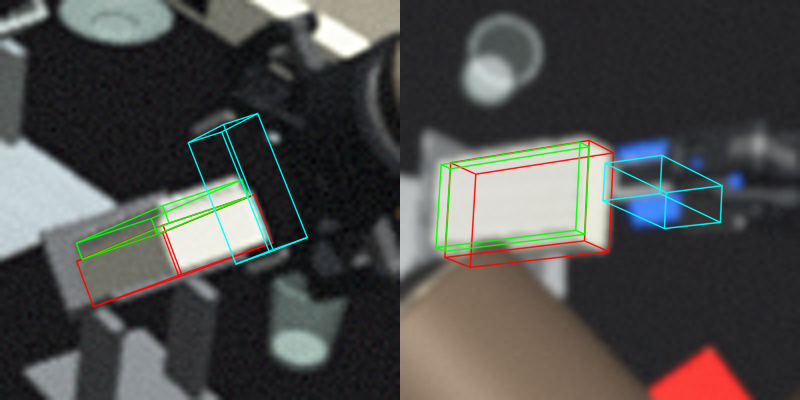

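{"api": "step_arm", "payload": {
  "slide": [
    [10,12,0],
    [10,12,10],
    [10,12,20],
    [10,12,30],
    [10,12,40],
    [10,12,40]
  ],
  "angular": [
    [0.9,-0.9,0.2],
    [0.9,-0.9,0.2],
    [0.9,-0.9,0.2],
    [0.9,-0.9,0.2],
    [0.9,-0.9,0.2],
    [0.9,-0.9,0.2]
  ],
  "jaw": [0.2,0.2,0.2,0.2,0.2,0.2]
}}

```text
clock: 3.5
ee_pos: [0.55, -0.4436, 0.2811]
eef_rot: [-2.352, 0.064, -0.022]
force: [-0.3, 0.5, -0.2]
grip_width: 0.8
grasp_force: 0.0
```

Run:
```python
from plan import *
from ov import *
o=arm.get_obs(); g=tool(blk_stand(),-27,0,19,-1)
print(o["joint_pos"].round(2),o["ee_pos"].round(3),delta(*g))
out=[]
tb,Mb=blk_stand(); Mt=rot(o["eef_rot"])
for n,uv in(("side",(350,220)),("top",(370,145))):
    c=capture(n); b,of=crop(n,uv,66,66,6,c)
    wire(c,o["ee_pos"],Mt,(-11,-34,137),(11,34,165),b,of,6,(255,255,0))
    out.append(b)
cv2.imwrite("pics/ov3.png",np.hstack(out))
```

```text
[-0.77  0.81  0.59  1.94  0.56  2.25] [ 0.55  -0.444  0.281] (array([ 0.9,  5.7, 30.6]), array([-0.2,  0.4,  0.1]))
```

View pics/ov3.png

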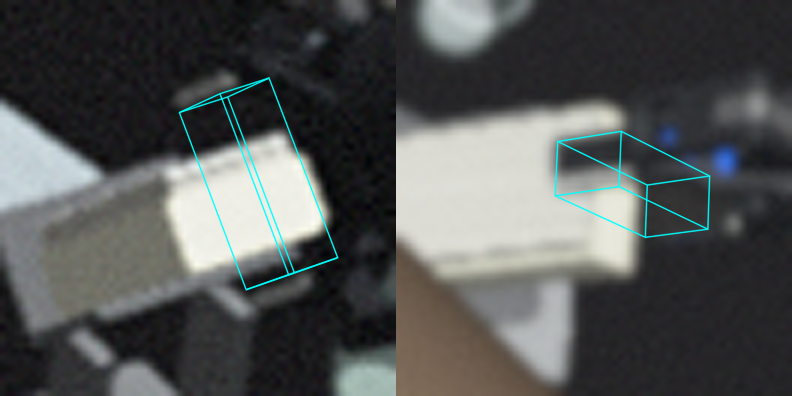

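{"api": "step_arm", "payload": {
  "slide": [
    [-3,5,5],
    [-3,5,13],
    [-3,5,22],
    [-3,5,30],
    [-3,5,30],
    [-3,5,30]
  ],
  "angular": [
    [0,0.4,0],
    [0,0.4,0],
    [0,0.4,0],
    [0,0.4,0],
    [0,0.4,0],
    [0,0.4,0]
  ],
  "jaw": [0.2,0.2,0.2,0.2,0.3,0.35],
  "squeeze": 70
}}

```text
clock: 4.1
ee_pos: [0.5473, -0.4282, 0.2575]
eef_rot: [-2.353, 0.07, -0.033]
force: [-0.3, -0.3, 0.6]
grip_width: 0.652
grasp_force: 0.0
```

{"api": "step_arm", "payload": {
  "slide": [
    [0,0,0],
    [0,0,0],
    [0,0,0],
    [0,0,0]
  ],
  "angular": [
    [0,0,0],
    [0,0,0],
    [0,0,0],
    [0,0,0]
  ],
  "jaw": [0.42,0.46,0.5,0.5]
}}

```text
clock: 4.43
ee_pos: [0.5473, -0.4283, 0.2584]
eef_rot: [-2.351, 0.072, -0.035]
force: [-0.4, 1.8, 6.9]
grip_width: 0.499
grasp_force: 3.1
```

{"api": "step_arm", "payload": {
  "slide": [
    [0,-2,0],
    [0,-3,0],
    [0,-3,0],
    [0,-3,0],
    [0,-3,0],
    [0,-3,0],
    [0,-3,0],
    [0,-3,0]
  ],
  "angular": [
    [0,0,0],
    [0,0,0],
    [0,0,0],
    [0,0,0],
    [0,0,0],
    [0,0,0],
    [0,0,0],
    [0,0,0]
  ],
  "jaw": [0.5,0.52,0.54,0.56,0.6,0.8,1,1]
}}

```text
clock: 5.1
ee_pos: [0.5474, -0.4264, 0.2598]
eef_rot: [-2.352, 0.072, -0.035]
force: [-0.8, 0.6, 7.0]
grip_width: 0.436
grasp_force: 70.6
```

{"api": "step_arm", "payload": {
  "slide": [
    [0,-3,-1],
    [0,-8,-3],
    [0,-16,-4],
    [0,-26,-5],
    [0,-36,-5],
    [0,-46,-5],
    [0,-56,-5],
    [0,-66,-5],
    [0,-76,-5],
    [0,-82,-5],
    [0,-85,-5],
    [0,-85,-5]
  ],
  "angular": [
    [0,0,0],
    [0,0,0],
    [0,0,0],
    [0,0,0],
    [0,0,0],
    [0,0,0],
    [0,0,0],
    [0,0,0],
    [0,0,0],
    [0,0,0],
    [0,0,0],
    [0,0,0]
  ],
  "jaw": [1,1,1,1,1,1,1,1,1,1,1,1]
}}

```text
clock: 6.1
ee_pos: [0.5508, -0.3696, 0.3235]
eef_rot: [-2.353, 0.07, -0.034]
force: [0.4, 0.5, -3.6]
grip_width: 0.435
grasp_force: 70.2
```

Run:
```python
from plan import *
from ov import *
o=arm.get_obs(); print(o["joint_pos"].round(2),o["ee_pos"].round(3),o["force"].round(1),o["grip_width"],o["grasp_force"])
out=[]; Mt=rot(o["eef_rot"]); Mb=np.c_[Mt[:,2],-Mt[:,0],-Mt[:,1]]; tb=o["ee_pos"]+.155*Mt[:,2]-Mb@[-.027,0,.019]
for n in("side","top"):
    c=capture(n); uv=proj(c,tb)[0].astype(int); b,of=crop(n,uv,66,66,6,c)
    wire(c,tb,Mb,(-50,-31,0),(50,31,28),b,of,6,(0,0,255)); wire(c,tb,Mb,(-50,-27,28),(50,27,38),b,of,6,(0,255,0))
    out.append(b)
cv2.imwrite("pics/ov4.png",np.hstack(out))
```

```text
[-0.7   0.67  0.44  1.88  0.61  2.33] [ 0.551 -0.37   0.323] [ 0.4  0.5 -3.6] 0.4351437293114509 70.18979072570801
```

View pics/ov4.png

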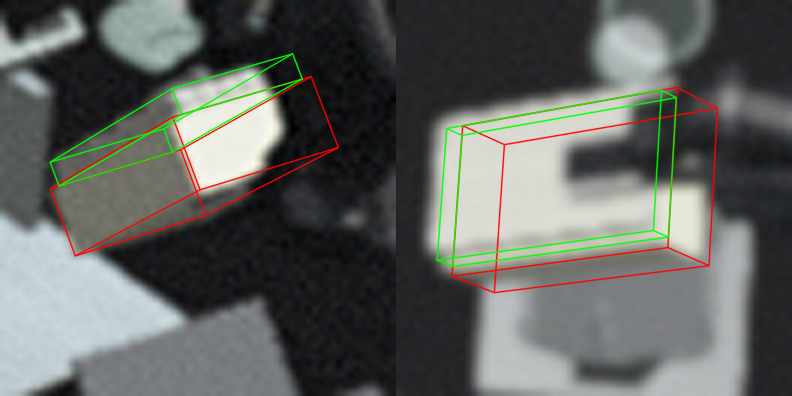

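{"api": "step_arm", "payload": {
  "slide": [
    [0,-6,-6],
    [0,-15,-15],
    [0,-25,-25],
    [0,-33,-33],
    [0,-38,-38],
    [0,-40,-40],
    [0,-40,-40],
    [0,-40,-40],
    [0,-40,-40],
    [0,-40,-40],
    [0,-40,-40],
    [0,-40,-40]
  ],
  "angular": [
    [0,0,-3],
    [0,0,-8],
    [0,0,-14],
    [0,0,-20],
    [0,0,-26],
    [0,0,-32],
    [0,0,-38],
    [0,0,-44],
    [0,0,-50],
    [0,0,-56],
    [0,0,-62],
    [0,0,-68]
  ],
  "jaw": [1,1,1,1,1,1,1,1,1,1,1,1]
}}

```text
clock: 7.2
ee_pos: [0.5505, -0.3709, 0.3783]
eef_rot: [-2.058, -1.306, -0.597]
force: [-0.5, 0.4, -2.8]
grip_width: 0.438
grasp_force: 70.4
```

{"api": "step_arm", "payload": {
  "slide": [
    [0,0,0],
    [0,0,0],
    [0,0,0],
    [0,0,0],
    [0,0,0],
    [0,0,0],
    [0,0,0],
    [0,0,0],
    [0,0,0],
    [0,0,0],
    [0,0,0],
    [0,0,0]
  ],
  "angular": [
    [0,0,-6],
    [0,0,-12],
    [0,0,-18],
    [0,0,-24],
    [0,0,-30],
    [0,0,-36],
    [0,0,-42],
    [0,0,-48],
    [0,0,-54],
    [0,0,-60],
    [0,0,-66],
    [0,0,-70]
  ],
  "jaw": [1,1,1,1,1,1,1,1,1,1,1,1]
}}

```text
clock: 8.2
ee_pos: [0.5505, -0.3709, 0.3783]
eef_rot: [-1.034, -2.484, -1.059]
force: [0.1, -0.1, -2.6]
grip_width: 0.436
grasp_force: 70.5
```

```bash
cat > st.py <<'E'
from plan import *
o=arm.get_obs(); print(o["joint_pos"].round(2),o["ee_pos"].round(3),o["force"].round(1),o["grip_width"],o["grasp_force"])
t,M=blk_tray(); Z=M[:,2]
for dz in(90,30,0):
    p,Mt=tool((t-Z*dz/1e3,M),-31,2,19,-1); print(dz,delta(p,Mt))
E
python3 st.py
```

```text
[-0.7   0.67  0.56  2.    0.61 -0.08] [ 0.55  -0.371  0.378] [ 0.1 -0.1 -2.6] 0.4363402514405961 70.47379732131958
90 (array([ 80. , 147.3, 241.5]), array([  2.1,   4.8, -46.6]))
30 (array([ 36.4, 106.1, 241.6]), array([  2.1,   4.8, -46.6]))
0 (array([ 14.6,  85.5, 241.6]), array([  2.1,   4.8, -46.6]))
```

{"api": "step_arm", "payload": {
  "slide": [
    [3,6,10],
    [10,18,30],
    [18,32,55],
    [26,48,80],
    [34,63,105],
    [42,79,130],
    [50,94,155],
    [59,109,180],
    [67,124,205],
    [74,137,225],
    [79,145,238],
    [80,147,241]
  ],
  "angular": [
    [0,0.2,-2],
    [0.2,0.6,-6],
    [0.5,1,-11],
    [0.7,1.6,-16],
    [1,2.1,-21],
    [1.2,2.6,-26],
    [1.4,3.2,-31],
    [1.6,3.7,-36],
    [1.8,4.2,-41],
    [2,4.6,-44],
    [2.1,4.8,-46],
    [2.1,4.8,-46.6]
  ],
  "jaw": [1,1,1,1,1,1,1,1,1,1,1,1]
}}

```text
clock: 9.2
ee_pos: [0.6071, -0.0853, 0.3238]
eef_rot: [0.088, -2.877, -1.19]
force: [0.7, -0.1, -3.0]
grip_width: 0.435
grasp_force: 70.6
```

```bash
python3 st.py
python3 - <<'E'
from plan import *
from ov import *
o=arm.get_obs()
out=[]; Mt=rot(o["eef_rot"]); Mb=np.c_[Mt[:,2],-Mt[:,0],-Mt[:,1]]; tb=o["ee_pos"]+.155*Mt[:,2]-Mb@[-.031,.002,.019]
tt,Mtr=frame(tray); Lb=Mtr@B0
for n in("side","top"):
    c=capture(n); uv=(proj(c,tb)[0]+[-10,12]).astype(int); b,of=crop(n,uv,100,100,4,c)
    wire(c,tb,Mb,(-50,-31,0),(50,31,28),b,of,4,(0,0,255)); wire(c,tb,Mb,(-50,-27,28),(50,27,38),b,of,4,(0,255,0))
    wire(c,tt+Mtr@[.03,0,.08],Lb,(-55,-75,0),(0,75,48),b,of,4,(255,255,0))
    out.append(b)
cv2.imwrite("pics/ov5.png",np.hstack(out))
E
```

```text
[-0.27  0.45  0.12  1.56  0.73 -0.46] [ 0.607 -0.085  0.324] [ 0.7 -0.1 -3. ] 0.43495373232661755 70.61669111251831
90 (array([ 0.7, -1.4, -1.7]), array([-0. , -0.2, -0.1]))
30 (array([  0.6, -61.4,  -1.6]), array([-0. , -0.2, -0.1]))
0 (array([  0.5, -91.4,  -1.6]), array([-0. , -0.2, -0.1]))
```

View pics/ov5.png

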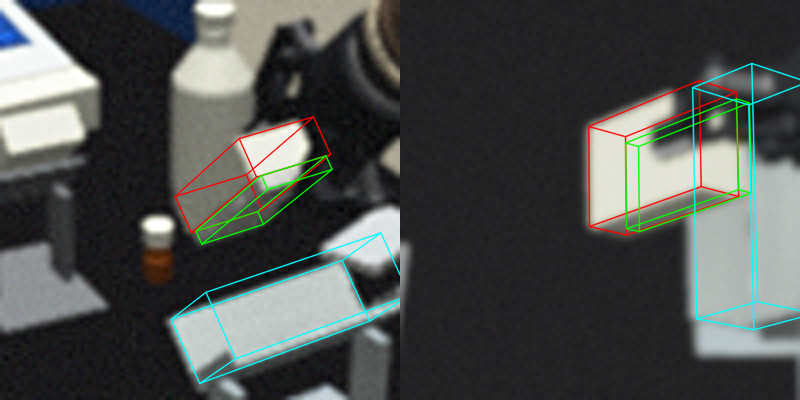

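{"api": "step_arm", "payload": {
  "slide": [
    [0,-5,-4],
    [0,-14,-5],
    [0,-24,-5],
    [0,-34,-5],
    [0,-44,-5],
    [0,-54,-5],
    [0,-63,-5],
    [0,-71,-5],
    [0,-77,-5],
    [0,-82,-5],
    [0,-86,-5],
    [0,-86,-5]
  ],
  "angular": [
    [0,0,0],
    [0,0,0],
    [0,0,0],
    [0,0,0],
    [0,0,0],
    [0,0,0],
    [0,0,0],
    [0,0,0],
    [0,0,0],
    [0,0,0],
    [0,0,0],
    [0,0,0]
  ],
  "jaw": [1,1,1,1,1,1,1,1,1,1,1,1]
}}

```text
clock: 10.3
ee_pos: [0.6106, -0.1523, 0.267]
eef_rot: [0.082, -2.879, -1.19]
force: [0.1, -0.5, -2.1]
grip_width: 0.435
grasp_force: 70.6
```

{"api": "step_arm", "payload": {
  "slide": [
    [0,-1,0],
    [0,-2,0],
    [0,-2,0]
  ],
  "angular": [
    [0,0,0],
    [0,0,0],
    [0,0,0]
  ],
  "jaw": [1,1,1]
}}

```text
clock: 10.55
ee_pos: [0.6108, -0.1532, 0.2664]
eef_rot: [0.083, -2.879, -1.19]
force: [-0.0, 0.4, -3.6]
grip_width: 0.437
grasp_force: 70.6
```

{"api": "step_arm", "payload": {
  "slide": [
    [0,-1.5,0],
    [0,-3,0],
    [0,-3,0]
  ],
  "angular": [
    [0,0,0],
    [0,0,0],
    [0,0,0]
  ],
  "jaw": [1,1,1]
}}

```text
clock: 10.8
ee_pos: [0.6108, -0.1549, 0.2648]
eef_rot: [0.083, -2.878, -1.194]
force: [-1.1, 3.8, 3.3]
grip_width: 0.437
grasp_force: 71.1
```

```bash
python3 st.py
```

```text
[-0.37  0.54  0.12  1.55  0.7  -0.58] [ 0.611 -0.155  0.265] [-1.1  3.8  3.3] 0.43734402038005266 71.08936071395874
90 (array([ 0.5, 89.6,  6.1]), array([ 0.1,  0.1, -0.2]))
30 (array([ 0.2, 29.6,  6. ]), array([ 0.1,  0.1, -0.2]))
0 (array([ 0.1, -0.4,  6. ]), array([ 0.1,  0.1, -0.2]))
```

{"api": "step_arm", "payload": {
  "slide": [
    [0,0.5,1.5],
    [0,0.5,3],
    [0,0.5,4.5],
    [0,0.5,4.5]
  ],
  "angular": [
    [0,0,0],
    [0,0,0],
    [0,0,0],
    [0,0,0]
  ],
  "jaw": [1,1,1,1]
}}

```text
clock: 11.13
ee_pos: [0.6107, -0.1514, 0.2616]
eef_rot: [0.083, -2.879, -1.193]
force: [0.0, 3.9, 3.9]
grip_width: 0.436
grasp_force: 71.2
```

{"api": "step_arm", "payload": {
  "slide": [
    [0,0,1.5],
    [0,0,3],
    [0,0,4],
    [0,0,4]
  ],
  "angular": [
    [0,0,0],
    [0,0,0],
    [0,0,0],
    [0,0,0]
  ],
  "jaw": [1,1,1,1]
}}

```text
clock: 11.47
ee_pos: [0.6103, -0.15, 0.261]
eef_rot: [0.082, -2.883, -1.19]
force: [-4.4, -8.1, 15.6]
grip_width: 0.435
grasp_force: 73.2
```

{"api": "step_arm", "payload": {
  "slide": [
    [0,0,-1.5],
    [0,0,-1.5],
    [0,0,-1.5],
    [0,0,-1.5],
    [0,0,-1.5],
    [0,0,-1.5],
    [0,0,-1.5],
    [0,0,-1.5]
  ],
  "angular": [
    [0,0,0],
    [0,0,0],
    [0,0,0],
    [0,0,0],
    [0,0,0],
    [0,0,0],
    [0,0,0],
    [0,0,0]
  ],
  "jaw": [0.57,0.54,0.5,0.46,0.42,0.36,0.3,0.25],
  "squeeze": 40
}}

```text
clock: 12.13
ee_pos: [0.6105, -0.1502, 0.2591]
eef_rot: [0.083, -2.879, -1.19]
force: [-0.1, 0.3, -0.4]
grip_width: 0.748
grasp_force: 0.0
```

{"api": "step_arm", "payload": {
  "slide": [
    [0,0,0],
    [0,0,-8],
    [0,0,-20],
    [0,0,-32],
    [0,0,-46],
    [0,0,-60],
    [0,0,-74],
    [0,0,-86],
    [0,0,-95],
    [0,0,-100],
    [0,0,-100]
  ],
  "angular": [
    [0,0,0],
    [0,0,0],
    [0,0,0],
    [0,0,0],
    [0,0,0],
    [0,0,0],
    [0,0,0],
    [0,0,0],
    [0,0,0],
    [0,0,0],
    [0,0,0]
  ],
  "jaw": [0.25,0.25,0.25,0.25,0.25,0.2,0.2,0.1,0,0,0]
}}

```text
clock: 13.05
ee_pos: [0.6149, -0.2216, 0.331]
eef_rot: [0.082, -2.881, -1.19]
force: [-0.0, 0.4, -1.2]
grip_width: 1.0
grasp_force: 0.0
```

Run:
```python
from plan import *
from ov import *
o=arm.get_obs(); print(o["joint_pos"].round(2))
tb,Mb=blk_tray(); out=[]
for x in(-130,-30): print(x,delta(*tool((tb,Mb),x,0,11,1,True)))
for n in("side","top"):
    c=capture(n); uv=proj(c,tb)[0].astype(int); b,of=crop(n,uv,66,66,6,c)
    wire(c,tb,Mb,(-50,-31,0),(50,31,28),b,of,6,(0,0,255)); wire(c,tb,Mb,(-50,-27,28),(50,27,38),b,of,6,(0,255,0))
    out.append(b)
cv2.imwrite("pics/ov6.png",np.hstack(out))
```

```text
[-0.46  0.6   0.36  1.79  0.66 -0.68]
-130 (array([2.1, 8. , 0.9]), array([-0. ,  0.2, 89.7]))
-30 (array([  2.3,   8.2, 100.9]), array([-0. ,  0.2, 89.7]))
```

View pics/ov6.png

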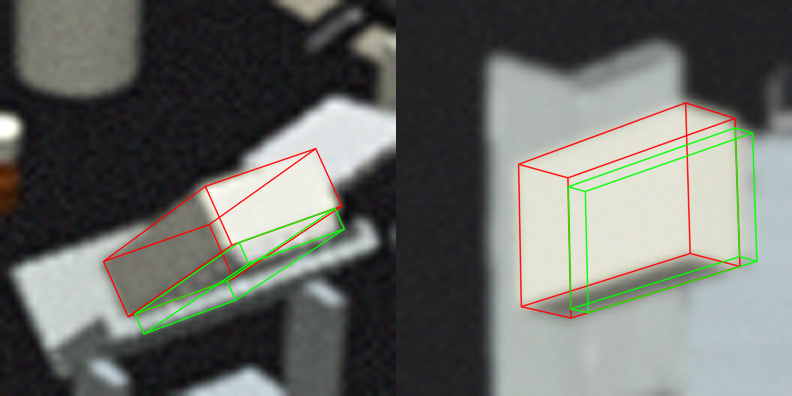

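{"api": "step_arm", "payload": {
  "slide": [
    [2,8,0],
    [2,8,0],
    [2,8,0],
    [2,8,0],
    [2,8,0],
    [2,8,0],
    [2,8,0],
    [2,8,0],
    [2,8,0],
    [2,8,0],
    [2,8,0],
    [2,8,0]
  ],
  "angular": [
    [0,0,7],
    [0,0,14],
    [0,0,21],
    [0,0,28],
    [0,0,35],
    [0,0,42],
    [0,0,49],
    [0,0,56],
    [0,0,63],
    [0,0,70],
    [0,0,77],
    [0,0,84]
  ],
  "jaw": [0,0,0,0,0,0,0,0,0,0,0,0]
}}

```text
clock: 14.15
ee_pos: [0.6125, -0.2144, 0.3353]
eef_rot: [-1.621, -1.897, -0.741]
force: [0.3, -0.3, 0.0]
grip_width: 0.999
grasp_force: 0.0
```

Run:
```python
from plan import *
for x in(-130,-30): print(x,delta(*tool(blk_tray(),x,0,10,1,True)))
```

```text
-130 (array([ 0.9, -0. , -1.1]), array([-0. ,  0. ,  5.4]))
-30 (array([ 0.9,  0. , 98.9]), array([-0. ,  0. ,  5.4]))
```

{"api": "step_arm", "payload": {
  "slide": [
    [1,0,0],
    [1,0,10],
    [1,0,24],
    [1,0,38],
    [1,0,50],
    [1,0,60],
    [1,0,70],
    [1,0,80],
    [1,0,88],
    [1,0,95],
    [1,0,99],
    [1,0,99]
  ],
  "angular": [
    [0,0,5.4],
    [0,0,5.4],
    [0,0,5.4],
    [0,0,5.4],
    [0,0,5.4],
    [0,0,5.4],
    [0,0,5.4],
    [0,0,5.4],
    [0,0,5.4],
    [0,0,5.4],
    [0,0,5.4],
    [0,0,5.4]
  ],
  "jaw": [0,0,0,0,0,0,0,0,0,0,0,0]
}}

```text
clock: 15.15
ee_pos: [0.6079, -0.1439, 0.2658]
eef_rot: [-1.693, -1.812, -0.704]
force: [-0.2, -0.0, -0.9]
grip_width: 1.001
grasp_force: 0.0
```

{"api": "step_arm", "payload": {
  "slide": [
    [0,0,0],
    [0,0,0],
    [0,0,0],
    [0,0,0],
    [0,0,0],
    [0,0,0]
  ],
  "angular": [
    [0,0,0],
    [0,0,0],
    [0,0,0],
    [0,0,0],
    [0,0,0],
    [0,0,0]
  ],
  "jaw": [0.1,0.15,0.19,0.21,0.23,0.24]
}}

```text
clock: 15.65
ee_pos: [0.6081, -0.1449, 0.2666]
eef_rot: [-1.694, -1.813, -0.705]
force: [-0.1, -0.2, -0.2]
grip_width: 0.761
grasp_force: 0.1
```

{"api": "step_arm", "payload": {
  "slide": [
    [0,0,0],
    [0,0,0],
    [0,0,0],
    [0,0,0],
    [0,0,0],
    [0,0,0]
  ],
  "angular": [
    [0,0,0],
    [0,0,0],
    [0,0,0],
    [0,0,0],
    [0,0,0],
    [0,0,0]
  ],
  "jaw": [0.25,0.26,0.27,0.3,0.6,1],
  "squeeze": 50
}}

```text
clock: 16.15
ee_pos: [0.608, -0.1449, 0.2668]
eef_rot: [-1.694, -1.813, -0.705]
force: [-2.8, -3.6, 2.7]
grip_width: 0.718
grasp_force: 54.5
```

Run:
```python
from plan import *
o=arm.get_obs();print(o["force"],o["grip_width"],o["grasp_force"],rot(o["eef_rot"]).round(2))
print(delta(*tool(blk_tray(),-30,0,10,1,True)))
```

```text
[-2.83958775 -3.56188499  2.69110132] 0.7180395432622191 54.519159346818924 [[-0.05  1.   -0.04]
 [ 0.71  0.07  0.7 ]
 [ 0.71  0.   -0.71]]
(array([0. , 0.1, 1.1]), array([0. , 0.1, 0.3]))
```

{"api": "step_arm", "payload": {
  "slide": [
    [0,0,-0.5],
    [1,0,-0.7],
    [3,0,-0.8],
    [6,0,-0.8],
    [10,0,-0.8],
    [15,0,-0.8],
    [21,0,-0.8],
    [28,0,-0.8],
    [37,0,-0.8],
    [48,0,-0.8],
    [60,0,-0.8],
    [70,0,-0.8]
  ],
  "angular": [
    [0,0,0],
    [0,0,0],
    [0,0,0],
    [0,0,0],
    [0,0,0],
    [0,0,0],
    [0,0,0],
    [0,0,0],
    [0,0,0],
    [0,0,0],
    [0,0,0],
    [0,0,0]
  ],
  "jaw": [1,1,1,1,1,1,1,1,1,1,1,1]
}}

```text
clock: 17.15
ee_pos: [0.6046, -0.0946, 0.3179]
eef_rot: [-1.693, -1.814, -0.706]
force: [0.3, 0.4, -1.1]
grip_width: 0.718
grasp_force: 54.3
```

{"api": "step_arm", "payload": {
  "slide": [
    [10,0,0],
    [20,0,0],
    [28,0,0],
    [30,0,0],
    [30,0,0],
    [30,0,0]
  ],
  "angular": [
    [0,0,0],
    [0,0,0],
    [0,0,0],
    [0,0,0],
    [0,0,0],
    [0,0,0]
  ],
  "jaw": [1,1,1,1,1,1]
}}

```text
clock: 17.65
ee_pos: [0.6031, -0.0746, 0.3375]
eef_rot: [-1.694, -1.813, -0.705]
force: [0.2, 0.7, -1.8]
grip_width: 0.721
grasp_force: 54.3
```

Run:
```python
from plan import *
from ov import *
o=arm.get_obs(); print(o["joint_pos"].round(2),o["force"].round(1))
tb,Mb=blk_tray(); out=[]
for n in("side","top"):
    c=capture(n); uv=(proj(c,tb)[0]+[0,-10]).astype(int); b,of=crop(n,uv,66,66,6,c)
    if n=="top": wire(c,tb,Mb,(-50,-27,28),(50,27,38),b,of,6,(0,255,0))
    out.append(b)
cv2.imwrite("pics/ov7.png",np.hstack(out))
# placement: block standing on its x=+50 end on apron, tool straight down, tool y along world X-ish
t,M=frame(tray)
for h in(60,2):
    for s in(1,-1):
        X=np.array([0,0,-1.]); Y=s*M[:,1]*-1; Mt=np.c_[np.cross(Y,X),Y,X]
        P=t+M@np.array([-.05,.155,.006]); g=P+[0,0,.08+h/1e3]; p=g-.155*X
        print(h,s,p.round(3),delta(p,Mt), wr(X+1e-6,Mt,np.arctan2(p[1],p[0])).round(2))
```

```text
[-0.26  0.43  0.12  1.56  0.73  1.13] [ 0.2  0.7 -1.8]
60 1 [ 0.449 -0.087  0.301] (array([ -26.8, -154.5,   23.5]), array([  0.1, -44.9,   0.3])) [1.57 0.   1.32]
60 -1 [ 0.449 -0.087  0.301] (array([ -26.8, -154.5,   23.5]), array([  68.7,    0.2, -166.1])) [1.57 0.   4.46]
2 1 [ 0.449 -0.087  0.243] (array([ -67.8, -154.8,   64.5]), array([  0.1, -44.9,   0.3])) [1.57 0.   1.32]
2 -1 [ 0.449 -0.087  0.243] (array([ -67.8, -154.8,   64.5]), array([  68.7,    0.2, -166.1])) [1.57 0.   4.46]
```

View pics/ov7.png

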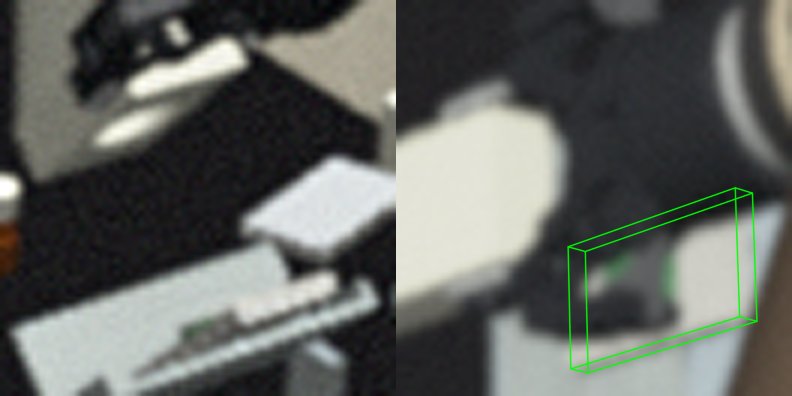

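{"api": "step_arm", "payload": {
  "slide": [
    [0,-15,0],
    [0,-45,0],
    [0,-80,0],
    [0,-115,0],
    [0,-145,0],
    [-5,-154,4],
    [-10,-154,8],
    [-15,-154,12],
    [-20,-154,16],
    [-25,-154,20],
    [-27,-154,23],
    [-27,-154,23]
  ],
  "angular": [
    [0,0,0],
    [0,0,0],
    [0,0,0],
    [0,0,0],
    [0,-6,0],
    [0,-12,0],
    [0,-19,0],
    [0,-26,0],
    [0,-33,0],
    [0,-39,0],
    [0,-44.9,0],
    [0,-44.9,0]
  ],
  "jaw": [1,1,1,1,1,1,1,1,1,1,1,1]
}}

```text
clock: 18.75
ee_pos: [0.4492, -0.087, 0.301]
eef_rot: [2.143, 2.292, 0.003]
force: [-0.2, 1.4, -1.6]
grip_width: 0.718
grasp_force: 54.9
```

{"api": "step_arm", "payload": {
  "slide": [
    [0,0,6],
    [0,0,14],
    [0,0,22],
    [0,0,30],
    [0,0,38],
    [0,0,44],
    [0,0,49],
    [0,0,53],
    [0,0,53]
  ],
  "angular": [
    [0,0,0],
    [0,0,0],
    [0,0,0],
    [0,0,0],
    [0,0,0],
    [0,0,0],
    [0,0,0],
    [0,0,0],
    [0,0,0]
  ],
  "jaw": [1,1,1,1,1,1,1,1,1]
}}

```text
clock: 19.5
ee_pos: [0.4498, -0.0875, 0.2477]
eef_rot: [2.146, 2.292, 0.005]
force: [-0.1, 0.5, -2.2]
grip_width: 0.722
grasp_force: 54.9
```

Run:
```python
from plan import *
o=arm.get_obs(); M=rot(o["eef_rot"]); print(o["joint_pos"].round(2),o["ee_pos"].round(3),o["force"].round(1),M.round(3).tolist())
```

```text
[-0.19  0.05 -0.47  1.05  0.    1.31] [ 0.45  -0.088  0.248] [-0.1  0.5 -2.2] [[-0.066, 0.998, 0.003], [0.998, 0.066, 0.001], [0.001, 0.003, -1.0]]
```

{"api": "step_arm", "payload": {
  "slide": [
    [0,0,1],
    [0,0,2],
    [0,0,3],
    [0,0,4],
    [0,0,4]
  ],
  "angular": [
    [0,0,0],
    [0,0,0],
    [0,0,0],
    [0,0,0],
    [0,0,0]
  ],
  "jaw": [1,1,1,1,1]
}}

```text
clock: 19.92
ee_pos: [0.4501, -0.0875, 0.2447]
eef_rot: [2.145, 2.292, 0.006]
force: [-0.0, 0.5, -1.8]
grip_width: 0.721
grasp_force: 54.9
```

{"api": "step_arm", "payload": {
  "slide": [
    [0,0,1],
    [0,0,2],
    [0,0,2]
  ],
  "angular": [
    [0,0,0],
    [0,0,0],
    [0,0,0]
  ],
  "jaw": [1,1,1]
}}

```text
clock: 20.17
ee_pos: [0.4501, -0.0876, 0.2425]
eef_rot: [2.145, 2.292, 0.006]
force: [-0.2, 0.6, -1.1]
grip_width: 0.715
grasp_force: 54.9
```

{"api": "step_arm", "payload": {
  "slide": [
    [0,0,1],
    [0,0,2],
    [0,0,2]
  ],
  "angular": [
    [0,0,0],
    [0,0,0],
    [0,0,0]
  ],
  "jaw": [1,1,1]
}}

```text
clock: 20.42
ee_pos: [0.45, -0.0875, 0.2423]
eef_rot: [2.145, 2.291, 0.006]
force: [-5.2, 1.2, 13.3]
grip_width: 0.717
grasp_force: 56.5
```

{"api": "step_arm", "payload": {
  "slide": [
    [0,0,-1.5],
    [0,0,-1.5],
    [0,0,-1.5],
    [0,0,-1.5],
    [0,0,-1.5],
    [0,0,-1.5],
    [0,0,-1.5]
  ],
  "angular": [
    [0,0,0],
    [0,0,0],
    [0,0,0],
    [0,0,0],
    [0,0,0],
    [0,0,0],
    [0,0,0]
  ],
  "jaw": [0.28,0.24,0.2,0.15,0.1,0,0]
}}

```text
clock: 21.0
ee_pos: [0.4501, -0.0876, 0.242]
eef_rot: [2.145, 2.292, 0.006]
force: [-0.7, -0.3, -0.8]
grip_width: 1.001
grasp_force: 0.0
```

{"api": "step_arm", "payload": {
  "slide": [
    [0,0,0],
    [0,0,0],
    [0,0,-8],
    [0,0,-20],
    [0,0,-35],
    [0,0,-55],
    [0,0,-80],
    [0,0,-110],
    [0,0,-130],
    [0,0,-140],
    [150,0,-150],
    [250,0,-150]
  ],
  "angular": [
    [0,0,0],
    [0,0,0],
    [0,0,0],
    [0,0,0],
    [0,0,0],
    [0,0,0],
    [0,0,0],
    [0,0,0],
    [0,0,0],
    [0,0,0],
    [0,0,0],
    [0,0,0]
  ],
  "jaw": [0,0,0,0,0,0,0,0,0,0,0,0]
}}

```text
clock: 22.0
ee_pos: [0.4441, -0.0053, 0.3873]
eef_rot: [2.151, 2.285, 0.007]
force: [1.3, 0.2, 0.5]
grip_width: 1.002
grasp_force: 0.0
```

{"api": "step_arm", "payload": {
  "slide": [
    [100,0,0],
    [170,0,0],
    [200,0,0],
    [200,0,0],
    [200,0,0],
    [200,0,0],
    [200,0,0],
    [200,0,0]
  ],
  "angular": [
    [0,0,0],
    [0,0,0],
    [0,0,0],
    [0,0,0],
    [0,0,0],
    [0,0,0],
    [0,0,0],
    [0,0,0]
  ],
  "jaw": [0,0,0,0,0,0,0,0]
}}

```text
clock: 22.67
ee_pos: [0.4306, 0.1949, 0.3861]
eef_rot: [2.144, 2.292, 0.004]
force: [-0.3, -0.3, 0.4]
grip_width: 1.002
grasp_force: 0.0
```

Run:
```python
from plan import *
from ov import *
tb,Mb=blk_tray(); out=[]
for n in("side","top"):
    c=capture(n); uv=(proj(c,tb)[0]+[0,20]).astype(int); b,of=crop(n,uv,99,99,4,c)
    if n=="top": wire(c,tb,Mb,(-50,-27,28),(50,27,38),b,of,4,(0,255,0))
    out.append(b)
cv2.imwrite("pics/ov8.png",np.hstack(out))
```

```text
(no output)
```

View pics/ov8.png

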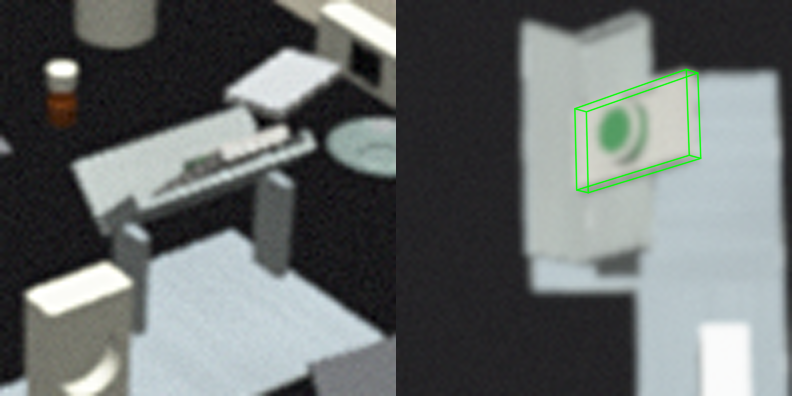

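The cover lies upturned at the lip with the green glass in its pan, top crop (620,135). The block stands on the apron, side crop (80,330), and the gripper is clear, so I'm handing in.

```bash
python3 -c "
from rig import close_job
print(close_job())"
```

```text
the job is handed in; nothing more can be done
None
```

The job is handed in, with no verdict returned: the last pictures show the glass lying on its upturned cover against the tray lip and the emptied block standing on the apron, with the gripper clear.

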